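# Lock the levelling foot of an instrument base with its second nut

## Robot

A 6-joint arm with a two-finger parallel gripper is mounted at the origin on the work surface. World frame = base frame: x ahead of the robot, y to its left, z up, the work surface at z = 0. Lengths are in m, angles in rad, forces in N, time in s.
With the tool pointing down it reaches from about 0.325 to 0.775 m from the base axis. Payload 5.5 kg.
Tool frame: the origin (TCP) lies between the finger pads; the fingertips stand 8 mm ahead of it and the grasp point (between the pads) lies 11 mm behind it (tcp_to_tips is the distance from the TCP to the fingertips, in m); z points along the fingers, y is the line along which they close (so a half turn about z gives the same grasp; the last joint's range is limited). The gripper opens to 88 mm and grips with 3 to 60 N. Pads are 20 mm wide; open, the fingers measure 115 mm over their backs; the gripper's body (75 mm by 178 mm) begins 61 mm behind the grasp point.
Start: joints at [-1.304, 0.091, 1.231, -0, 1.82, -0.057], TCP at [0.191, -0.569, 0.231] pointing down, gripper open.
Joint ranges: [-2.87, 2.87], [-0.86, 2.18], [0.17, 2.46], [-1.51, 4.65], [0.06, 2.69], [-2.65, 2.65]. Speed limits (rad/s): [2.57, 2.57, 3.01, 3.14, 3.14, 3.14].

## Interface

Orientations are given as a unit quaternion [w, x, y, z].
In Python, from bench import * gives the robot as it stands. Calls block until the motion is done:
- move_to(position, orientation): joint-space move of the TCP to a pose.
- move_l(position, speed=0.15, orientation=None): straight line of the TCP; orientation=None keeps the orientation; speed is the mean speed in m/s.
- movej(angles): joint-space move.
- gripper_open() and close(): open the fingers fully, or close them until they stop; the grip force is fixed at half the most.
- hold(seconds).
- inverse_kinematics(position, orientation): joint angles nearest the present ones, or None.
- state(): the state.
- get_image(name): name is "scene" or "top" or "wrist"; returns a dict with "frame" (400x640x3 uint8, blue, green, red), "depth" (400x640 float32, m along the optical axis (not along the pixel's ray), 0 where there is no reading), "camera_matrix" (3x3 intrinsics, pixels), "view" (4x4, takes a point from world to camera coordinates). Camera axes: x right, y up, looking along -z (the intrinsics and any distortion apply to the point x, -y, -z); pixel columns grow to the right and rows downward; lengths in m; the calibration is good to about 2 mm. A picture is of the moment at which its call begins.
A pose or a line that the arm cannot do raises IKError and nothing moves.
- job_done(): hands the job in; it is judged then, once.
The state is a dict: "time": time; "joint_pos": joint angles; "dq": joint speeds; "joint_torque": joint torques, N m; "ee_pos": TCP position; "ee_rot": TCP orientation; "ft_force": force on the tool from outside, world axes, zero at the start; "moment": the same for the moment, N m; "finger_gap": finger opening in m; "finger_force": force on a finger pad.
Only numpy, scipy, OpenCV 4.12 (cv2) and the standard library are available. Lean on these libraries where they do the work, as an engineer would, in place of code of your own. Each camera call takes 0.05 s, during which the arm holds its last target. There are 200 camera calls.

## Task

The instrument base lies feet up on the bench and one of its four threaded feet is not locked yet. Run that foot's orange nut down (clockwise from above) onto the brass nut and tighten it firmly against it, about a further 25 to 30 degrees after it stiffens, without dragging the brass nut round. Then put the black cap, open end down, fully home on that foot's stud, and leave the rest of the bench as it is.

Things in the scene. Friction and masses are not known exactly. Their poses are not given: they have to be found in the camera images.
- foot: the unlocked foot: an upright bare steel threaded stud, 16 mm in diameter, bevelled at its top, standing 54 mm out of the top face of the base (fixed). Origin on the stud's axis at the base's top face, z up along the stud. It is the only one of the four feet without a black cap. The four feet stand at the corners of a 150 mm square
- set_nut: the first nut: brass hexagon, 24 mm across flats, 10 mm tall, seated on the base round the stud. Origin: centre of its underside
- set_top (a point): the centre of the brass nut's top face, where the orange nut comes to sit. On touching it the orange nut stiffens at once to about 1.3 N m and gives way at that torque for 0.6 rad more (0.35 rad is tight enough, 0.45 to 0.5 rad is right); then it is hard and more turning drags the brass nut. It stays tight when let go; turned back it loosens. At rest after a small turn a wrist may read some 0.5 N m less
- set_turn (a joint): turn of the brass nut, rad, 0 at the start, growing clockwise from above. It is held by friction alone and is dragged round at about 2.6 N m; it must stay where it is (within 0.08 rad)
- lock_nut: the second nut: orange hexagon, 30 mm across flats (34.6 mm across corners), 20 mm tall, on the stud's thread. Origin: centre of its underside; its x axis is square to a pair of flats (so are the directions 60 degrees to either side). It starts 1.4 to 2.35 rad of turn (0.4 to 0.7 mm) above the brass nut, comes down 0.3 mm per radian of clockwise turn (right-hand thread) and runs at about 0.15 N m
- cap: the loose black thread cap: a round plastic cup 26 mm in outer diameter and 24 mm tall, standing open end down on the bench; bore 19 mm in diameter and 18 mm deep. Origin: centre of its open underside, z up to its closed top. Home on the stud, its underside is 36 mm above the base's top face. 20 g
- plate: the white instrument base lying upside down, 250 x 250 x 30 mm, fixed. Origin: centre of its underside, on the bench
- tip_tin: bystander: small white open tin with brass wool, 65 x 90 x 26 mm, origin under its centre
- multimeter: bystander: yellow and black multimeter lying flat, 150 x 80 x 41 mm
- screwdriver: bystander: screwdriver lying on the bench
- wrench: bystander: steel wrench lying on the bench
- solder_reel: bystander: blue reel standing on its side face, 60 mm in diameter, 40 mm tall
- parts_tray: bystander: red parts tray, 100 x 140 x 30 mm
- flux_jar: bystander: small jar, 44 mm in diameter, 60 mm tall

How it is judged:
By the outcome, as a careful person would: the job done as asked, in the order asked, and still so for the second after the job is handed in, with the robot touching nothing.
It also fails if it takes over 70 s, if anything falls off the work surface, if the arm or the gripper's body presses on something with over 40 N, if the wrist force passes 120 N, or if a joint passes its speed limit or range.

## Working session

There is one attempt and no reset: what is moved stays moved. The work goes in short steps, each a Python script; the robot and the scene stay as the last script left them, time stands still between calls to the robot, and variables do not carry over. Pictures are saved under pics/ and viewed, at most 10 in all, crops included, and the job is handed in when it is done.

```bash
mkdir -p pics; ls; python3 - <<'E'
from bench import *
import cv2,numpy as np
for n in ("scene","top"):
    d=get_image(n); np.savez(f"pics/{n}.npz",**{k:d[k] for k in("frame","depth","camera_matrix","view")}); print(d.keys())
    cv2.imwrite(f"pics/{n}0.png",d["frame"]); print(d["camera_matrix"],d["view"])
print(state())
E
```

```text
pics
dict_keys(['frame', 'depth', 'camera_matrix', 'view'])
[[428.31438802   0.         322.35635283]
 [  0.         428.31438802 204.13006343]
 [  0.           0.           1.        ]] [[-0.21229849  0.97706061 -0.01679022  0.13316498]
 [-0.74920584 -0.15171028  0.64472831  0.39675434]
 [ 0.62739139  0.14945418  0.76422738 -1.60659272]
 [ 0.          0.          0.          1.        ]]
dict_keys(['frame', 'depth', 'camera_matrix', 'view'])
[[382.68547168   0.         323.79160675]
 [  0.         382.68547168 198.77082698]
 [  0.           0.           1.        ]] [[-0.01128175 -0.99981673 -0.01546717  0.01825894]
 [ 0.9936963  -0.01293537  0.11135683 -0.60135475]
 [-0.11153649 -0.01411337  0.99366011 -1.11772373]
 [ 0.          0.          0.          1.        ]]
{'time': 0.1, 'joint_pos': array([-1.30370266e+00,  9.17575504e-02,  1.23177364e+00, -2.95714825e-06,
        1.81980316e+00, -5.67287990e-02]), 'dq': array([-6.90729068e-04, -2.41672013e-03,  2.90541932e-05, -3.75950105e-04,
        1.52616350e-03,  1.32842200e-03]), 'joint_torque': array([ 4.12734647e-03, -4.47855127e+01, -4.07570708e+01,  7.01457029e-02,
        2.84040452e-02, -1.14768090e-04]), 'ee_pos': array([ 0.19082812, -0.5685717 ,  0.22963091]), 'ee_rot': array([-8.65884476e-04,  9.86920670e-01,  1.61204317e-01, -9.28544518e-05]), 'ft_force': array([ 0.41991774,  0.3476835 , -0.25816138]), 'moment': array([ 0.01312139, -0.00680549, -0.05664983]), 'finger_force': 0.0, 'finger_gap': 0.08803074323532258}
```

View pics/top0.png

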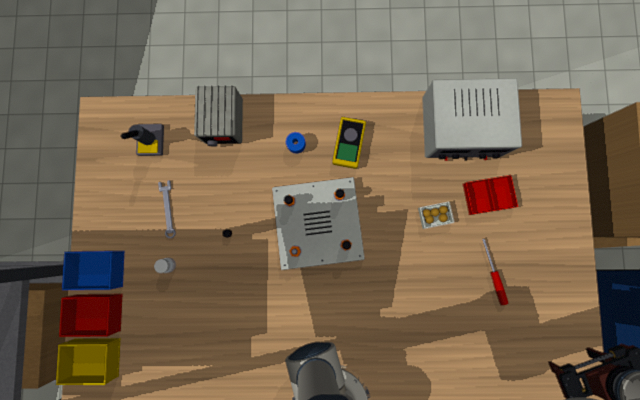

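View pics/scene0.png

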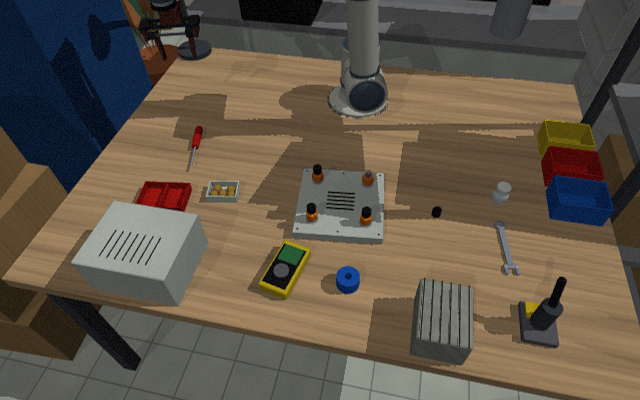

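The top view shows the bare foot at about (295,251), the capped feet at (289,199), (340,193) and (346,244), and the loose cap at (227,233). The scene view agrees, with the foot at (368,178) and the cap at (436,212).

```bash
cat > h.py <<'E'
from bench import *
import numpy as np, cv2, time
from scipy.spatial.transform import Rotation as R
def ray(d,u,v,z):
    K,V=d["camera_matrix"],d["view"]; c=np.linalg.inv(K)@[u,v,1]; Rw=V[:3,:3].T; o=-Rw@V[:3,3]
    r=Rw@(c*[1,-1,-1]); return o+r*(z-o[2])/r[2]
def proj(d,p):
    V=d["view"];c=V[:3,:3]@p+V[:3,3]; q=d["camera_matrix"]@(c*[1,-1,-1]); return q[:2]/q[2]
def dp(d,u,v):
    K,V=d["camera_matrix"],d["view"]; c=np.linalg.inv(K)@[u,v,1]*d["depth"][int(v),int(u)]
    return V[:3,:3].T@(c*[1,-1,-1]-V[:3,3])
def quat(a):  # tool down, finger closing line (y) at world angle a
    y=np.array([np.cos(a),np.sin(a),0]);z=np.array([0,0,-1.]);x=np.cross(y,z)
    q=R.from_matrix(np.c_[x,y,z]).as_quat(); return np.r_[q[3],q[:3]]
E
python3 - <<'E'
from h import *
t=np.load("pics/top.npz"); s=np.load("pics/scene.npz")
print("foot",ray(t,294.5,250,.075),ray(s,368,173,.08))
print("cap",ray(t,227,233,.024),ray(s,436.5,209,.024),dp(t,227,233))
for u,v in((289,199),(340,193),(346,244)): print(ray(t,u,v,.09), dp(t,u,v))
print(state()["ee_pos"],R.from_quat(np.roll(state()["ee_rot"],-1)).as_matrix())
d=get_image("wrist");print(d["view"],d["camera_matrix"]); 
V=d["view"];print("cam",-V[:3,:3].T@V[:3,3])
c=ray(t,294.5,250,.075)
for a in np.arange(-np.pi,np.pi,.3):
    q=inverse_kinematics([c[0],c[1],.25],quat(a)); print(round(a,2), None if q is None else np.round(q,2))
E
```

```text
foot [0.45052415 0.09583234 0.075     ] [0.45751067 0.10011321 0.08      ]
cap [0.50254618 0.30420802 0.024     ] [0.5064069  0.30813468 0.024     ] [0.5025621 0.3043754 0.023376 ]
[0.59585294 0.10983452 0.09      ] [0.59590676 0.109885   0.08952302]
[ 0.61124098 -0.03645414  0.09      ] [ 0.61099966 -0.03639971  0.09190042]
[ 0.46601888 -0.05104963  0.09      ] [ 0.46603475 -0.05094714  0.09243708]
[ 0.19082812 -0.5685717   0.22963091] [[ 9.48026319e-01  3.18191585e-01 -4.62448587e-04]
 [ 3.18191907e-01 -9.48024837e-01  1.67918150e-03]
 [ 9.58886760e-05 -1.73905565e-03 -9.99998483e-01]]
[[ 0.31797897 -0.94809556 -0.00204461 -0.59994065]
 [ 0.91721901  0.30816784 -0.2524715   0.03099318]
 [ 0.2399972   0.07840527  0.96760217 -0.3888586 ]
 [ 0.          0.          0.          1.        ]] [[340.693839     0.         315.12832475]
 [  0.         340.693839   204.6023226 ]
 [  0.           0.           1.        ]]
cam [ 0.25566595 -0.54786361  0.38285867]
-3.14 None
-2.84 None
-2.54 None
-2.24 [ 0.14 -0.28  1.54 -0.    1.88  2.38]
-1.94 [ 0.14 -0.28  1.54 -0.    1.88  2.08]
-1.64 [ 0.14 -0.28  1.54 -0.    1.88  1.78]
-1.34 [ 0.14 -0.28  1.54 -0.    1.88  1.48]
-1.04 [ 0.14 -0.28  1.54 -0.    1.88  1.18]
-0.74 [ 0.14 -0.28  1.54 -0.    1.88  0.88]
-0.44 [ 0.14 -0.28  1.54 -0.    1.88  0.58]
-0.14 [ 0.14 -0.28  1.54 -0.    1.88  0.28]
0.16 [ 0.14 -0.28  1.54 -0.    1.88 -0.02]
0.46 [ 0.14 -0.28  1.54 -0.    1.88 -0.32]
0.76 [ 0.14 -0.28  1.54 -0.    1.88 -0.62]
1.06 [ 0.14 -0.28  1.54 -0.    1.88 -0.92]
1.36 [ 0.14 -0.28  1.54 -0.    1.88 -1.22]
1.66 [ 0.14 -0.28  1.54 -0.    1.88 -1.52]
1.96 [ 0.14 -0.28  1.54 -0.    1.88 -1.82]
2.26 [ 0.14 -0.28  1.54 -0.    1.88 -2.12]
2.56 [ 0.14 -0.28  1.54 -0.    1.88 -2.42]
2.86 None
```

```bash
python3 - <<'E'
from h import *
t0=state()["time"]
move_to([.4505,.0955,.14],quat(1.34))
d=get_image("wrist"); np.savez("pics/w1.npz",**{k:d[k] for k in("frame","depth","camera_matrix","view")})
print(state()["time"],state()["ee_pos"],state()["joint_pos"],state()["ft_force"],state()["moment"])
p=proj(d,np.array([.4505,.0955,.061]));print(p,proj(d,np.array([.4505,.0955,.084])))
u,v=[int(x) for x in p]; u0,v0=u-75,max(v-75,0); print(u0,v0)
cv2.imwrite("pics/w1.png",cv2.resize(d["frame"][v0:v0+120,u0:u0+150],None,fx=5,fy=5,interpolation=cv2.INTER_CUBIC)[:600])
E
```

```text
2.75 [0.45078297 0.09489575 0.1401212 ] [ 1.33727081e-01 -2.90004926e-01  1.74686506e+00 -1.58872072e-04
  1.68454849e+00 -1.20484526e+00] [ 0.23191172 -0.80579194 -0.94395805] [ 0.03883123 -0.10225898  0.02664907]
[317.11204001 215.2980814 ] [317.30729954 225.35233392]
242 140
```

View pics/w1.png

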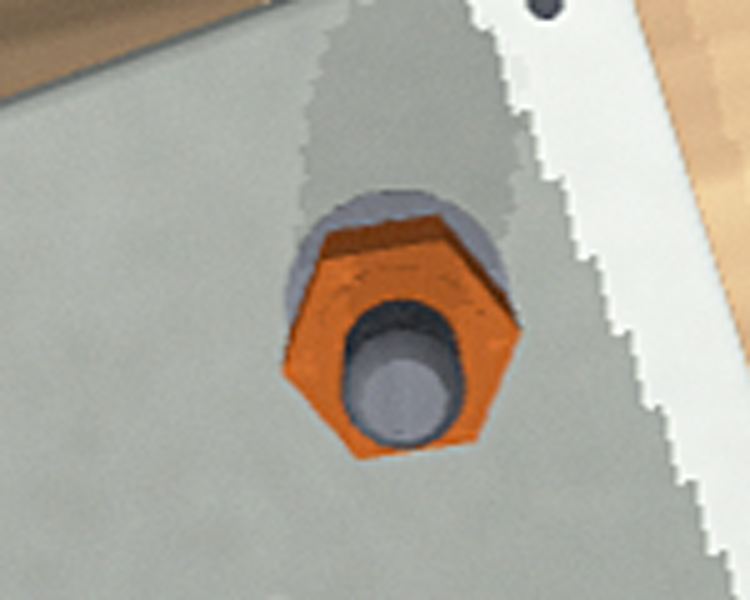

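The wrist crop shows the orange nut's top face with corners near crop (325,268), (443,240), (520,326), (476,440), (360,459), (284,370), and the stud top centred near (403,398).

```bash
python3 - <<'E'
from h import *
d=np.load("pics/w1.npz")
C=np.array([(325,268),(443,240),(520,326),(476,440),(360,459),(284,370)])/5+[242,140]
P=np.array([ray(d,*c,.0607)[:2] for c in C]); m=P.mean(0); print("c",m,"stud",ray(d,403/5+242,398/5+140,.084))
r=P-m; print(np.hypot(*r.T)); ang=np.arctan2(r[:,1],r[:,0]); 
th=np.angle(np.exp(6j*ang).mean())/6; print(np.degrees(np.angle(np.exp(6j*(ang-th)))/6))
fl=th+np.pi/6
print("flat normals",[round(fl+k*np.pi/3,3) for k in range(-3,5)])
E
```

```text
c [0.44783678 0.09987511] stud [0.44750692 0.09969478 0.084     ]
[0.0161998  0.01711187 0.01714948 0.01704991 0.01711016 0.01687871]
[ 1.00978609 -0.06786266  2.07252376 -1.20912259 -0.57156156 -1.22255689]
flat normals [np.float64(-2.143), np.float64(-1.096), np.float64(-0.049), np.float64(0.998), np.float64(2.046), np.float64(3.093), np.float64(4.14), np.float64(5.187)]
```

```bash
python3 - <<'E'
from h import *
c=np.array([.4485,.0988]); 
def S(l):
    s=state();print(l,round(s["time"],2),s["ee_pos"].round(4),"F",s["ft_force"].round(1),"M",s["moment"].round(2),"gap",round(s["finger_gap"],4),"ff",round(s["finger_force"],1))
for a in (.998,2.046):
    y=np.array([np.cos(a),np.sin(a)])
    move_to([*c,.12],quat(a)); move_l([*c,.045],.15); S("down"); f0=state()["ft_force"]
    close(); S("closed")
    f=(state()["ft_force"]-f0)[:2]@y; print("fy",f)
    sgn=np.sign(f)*.001
    c2=c+sgn*y; move_l([*c2,.045],.05); S("shift"); f2=(state()["ft_force"]-f0)[:2]@y
    k=f2-f; t=np.clip(-f/k*1.0,0,5) if abs(k)>1 else 0; print("fy2",f2,"t",t)
    c=c+t*sgn*y
    move_l([*c,.045],.05); S("corr"); print(c)
    if a<1: gripper_open(); S("open"); move_l([*c,.12],.25)
E
```

```text
down 3.83 [0.449  0.0988 0.046 ] F [ 0.1  0.1 -0.9] M [ 0.02 -0.15 -0.01] gap 0.0878 ff 0.0
closed 4.75 [0.449  0.0996 0.045 ] F [ 2.8  4.6 -1.6] M [ 0.59 -0.56 -0.11] gap 0.0296 ff 30.0
fy 5.29981415035092
shift 5.0 [0.4491 0.0997 0.045 ] F [0.5 1.6 0. ] M [ 0.15 -0.28 -0.09] gap 0.03 ff 30.0
fy2 1.529266347811479 t 1.4055820076810928
corr 5.25 [0.4491 0.0997 0.045 ] F [-1.2 -0.9  1.1] M [-0.13  0.02 -0.05] gap 0.03 ff 30.0
[0.4492618  0.09998124]
open 6.26 [0.4493 0.1    0.045 ] F [-0.2 -0.4  0.5] M [ 0.   -0.14  0.02] gap 0.0875 ff 0.0
down 8.34 [0.4496 0.1    0.0457] F [0.3 0.1 0.9] M [ 0.06 -0.11  0.05] gap 0.0874 ff 0.0
closed 9.27 [0.4489 0.1006 0.045 ] F [-2.1  3.1  1.5] M [ 0.66  0.26 -0.09] gap 0.0298 ff 30.0
fy 3.6880118717804145
shift 9.52 [0.4489 0.1007 0.045 ] F [ 0.   0.1 -0.7] M [ 0.14 -0.06 -0.07] gap 0.0296 ff 30.0
fy2 0.11663478258585278 t 1.032658209892968
corr 9.77 [0.4489 0.1007 0.045 ] F [ 0.2 -1.   0.3] M [ 0.03 -0.16 -0.04] gap 0.03 ff 30.0
[0.44878934 0.10089947]
```

```bash
cat >> h.py <<'E'
C=np.array([.4482,.1003])
def ang():
    s=state();M=R.from_quat(np.roll(s["ee_rot"],-1)).as_matrix();return np.arctan2(M[1,1],M[0,1])
def S(l=""):
    s=state();print(l,round(s["time"],2),s["ee_pos"].round(4),"F",s["ft_force"].round(1),"Mz",s["moment"][2].round(2),"gap",round(s["finger_gap"],4),"a",ang().round(3))
def go(a,z): movej(inverse_kinematics([*C,z],quat(a)))
E
python3 - <<'E'
from h import *
a=2.046; z=.045; move_l([*C,z],.05); S("centred")
for i,st in enumerate([.6,.6]+[.1]*13):
    a-=st; z-=.0003*st; go(a,z); S(round(a,3))
    if abs(state()["moment"][2])>.5 or state()["finger_gap"]>.0315: break
E
```

```text
centred 10.02 [0.4488 0.1006 0.045 ] F [ 3.3  2.8 -3.3] Mz -0.04 gap 0.0301 a 2.046
1.446 10.64 [0.4489 0.1002 0.0448] F [ 5.4  0.8 -2.8] Mz -0.15 gap 0.0297 a 1.446
0.846 11.27 [0.4487 0.0998 0.0447] F [ 4.7 -2.  -3.1] Mz -0.17 gap 0.03 a 0.848
0.746 11.52 [0.4486 0.0998 0.0446] F [ 5.1 -0.6 -3.2] Mz -0.14 gap 0.0298 a 0.748
0.646 11.77 [0.4486 0.0998 0.0446] F [ 5.2 -1.5 -3. ] Mz -0.1 gap 0.0294 a 0.648
0.546 12.02 [0.4485 0.0997 0.0446] F [ 4.7 -2.2 -3.1] Mz -0.14 gap 0.0302 a 0.549
0.446 12.27 [0.4484 0.0997 0.0445] F [ 3.7 -1.3 -3.6] Mz -0.22 gap 0.0296 a 0.449
0.346 12.52 [0.4481 0.1006 0.0446] F [ 3.1  0.5 -0. ] Mz 0.5 gap 0.0305 a 0.352
```

```bash
python3 - <<'E'
from h import *
a=.346; z=.0445
for i in range(5):
    a-=.05; go(a,z); S(round(a,3))
    if state()["finger_gap"]>.0320: break
E
```

```text
0.296 12.77 [0.448  0.1007 0.0446] F [ 0.6  2.5 -0.1] Mz 0.83 gap 0.0309 a 0.301
0.246 13.02 [0.4481 0.1008 0.0447] F [0.2 3.5 1. ] Mz 0.71 gap 0.0317 a 0.249
0.196 13.27 [0.4482 0.1003 0.0447] F [0.  2.9 2.2] Mz 0.8 gap 0.0319 a 0.199
0.146 13.52 [0.4483 0.1    0.0448] F [-0.6 -0.2  3.3] Mz 0.57 gap 0.0323 a 0.148
```

```bash
python3 - <<'E'
from h import *
gripper_open(); move_l([*C,.13],.25); S()
d=get_image("wrist"); np.savez("pics/w2.npz",**{k:d[k] for k in("frame","depth","camera_matrix","view")})
p=proj(d,np.array([*C,.061]));u0,v0=int(p[0])-50,int(p[1])-40; print(u0,v0)
cv2.imwrite("pics/w2.png",cv2.resize(d["frame"][v0:v0+75,u0:u0+100],None,fx=8,fy=8,interpolation=cv2.INTER_CUBIC))
E
```

```text
14.98 [0.4486 0.1004 0.1307] F [-0.4 -0.8 -0.5] Mz 0.02 gap 0.0874 a 0.146
265 178
```

View pics/w2.png

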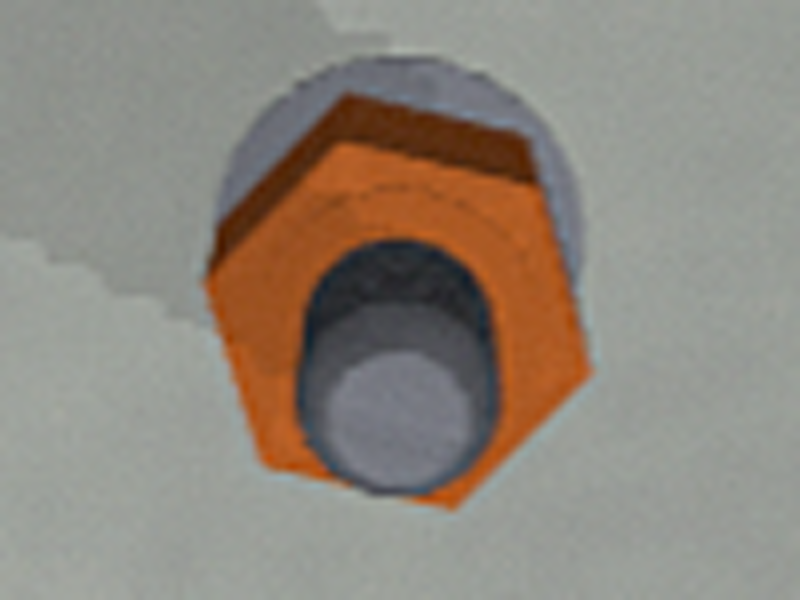

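The crop shows the nut rotated in the view, with top-face corners at (340,142), (541,186), (593,374), (455,510), (263,466), (208,283) and the stud top at (400,420).

```bash
cat >> h.py <<'E'
def hexfit(d,px,near):
    from scipy.optimize import least_squares
    P=np.array([ray(d,*c,.0602)[:2] for c in px]); m=P.mean(0)
    a0=np.arctan2(*(P[:,::-1]-m).T[:2]) if 0 else np.arctan2(P[:,1]-m[1],P[:,0]-m[0])
    th=np.angle(np.exp(6j*a0).mean())/6; k=np.round((a0-th)/(np.pi/3))
    f=lambda x:(np.c_[np.cos(x[2]+k*np.pi/3),np.sin(x[2]+k*np.pi/3)]*.01732+x[:2]-P).ravel()
    r=least_squares(f,[*m,th],x_scale=[.01,.01,1]); n=r.x[2]+np.pi/6; n+=np.round((near-n)/(np.pi/3))*np.pi/3
    return r.x[:2],n,np.abs(r.fun).max()
E
python3 - <<'E'
from h import *
d1=np.load("pics/w1.npz");d=np.load("pics/w2.npz")
print(hexfit(d1,np.array([(325,268),(443,240),(520,326),(476,440),(360,459),(284,370)])/5+[242,140],2.046))
print(hexfit(d,np.array([(340,142),(541,186),(593,374),(455,510),(263,466),(208,283)])/8+[265,178],.25))
print(proj(d,np.array([*C,.084])),proj(d,np.array([*C,.0602])))
E
```

```text
(array([0.44797448, 0.0998536 ]), np.float64(2.0455892360728964), np.float64(0.0010987472278359278))
(array([0.44817565, 0.09960864]), np.float64(0.43205704514214643), np.float64(0.0004395144641318738))
[315.22422334 229.30657053] [315.18201569 218.12727533]
```

```bash
python3 - <<'E'
from h import *
C[:]=[.4481,.1000]
go(.432,.12); move_l([*C,.0445],.2); close(); S("closed")
go(-.04,.0443); S("turned"); hold(.2); S()
gripper_open(); S("open"); move_l([*C,.13],.25); S()
d=get_image("wrist"); np.savez("pics/w3.npz",**{k:d[k] for k in("frame","depth","camera_matrix","view")})
p=proj(d,np.array([*C,.061]));u0,v0=int(p[0])-50,int(p[1])-40; print(u0,v0)
cv2.imwrite("pics/w3.png",cv2.resize(d["frame"][v0:v0+75,u0:u0+100],None,fx=8,fy=8,interpolation=cv2.INTER_CUBIC))
E
```

```text
closed 16.86 [0.4483 0.1001 0.0445] F [ 2.2  0.7 -0.9] Mz -0.04 gap 0.0301 a 0.432
turned 17.38 [0.4482 0.1002 0.0448] F [-1.7  0.6  4.6] Mz 0.29 gap 0.0334 a -0.037
 17.58 [0.4483 0.1002 0.0448] F [-2.   1.9  5.1] Mz 0.32 gap 0.033 a -0.038
open 18.55 [0.4481 0.1    0.0443] F [-0.  -0.5  0.2] Mz 0.03 gap 0.0879 a -0.04
 19.04 [0.4485 0.1001 0.1307] F [ 0.4 -0.2  0.1] Mz 0.04 gap 0.088 a -0.04
264 178
```

View pics/w3.png

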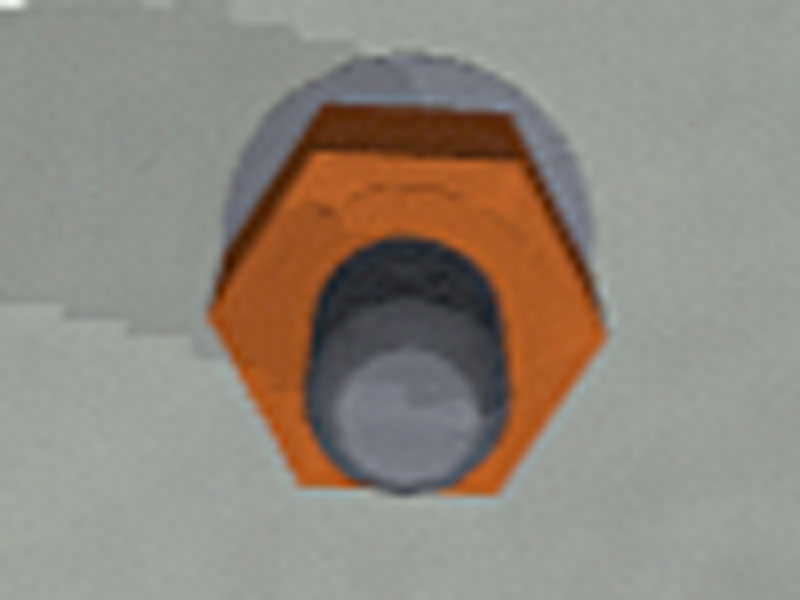

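The crop shows nut corners at (316,150), (524,160), (607,334), (498,496), (300,487), (208,317).

```bash
python3 - <<'E'
from h import *
d=np.load("pics/w3.npz")
c,n,e=hexfit(d,np.array([(316,150),(524,160),(607,334),(498,496),(300,487),(208,317)])/8+[264,178],.2); print(c,n,e, n-np.pi/3)
print(proj(d,np.array([*C,.061])),-d["view"][:3,:3].T@d["view"][:3,3])
E
```

```text
[0.44816934 0.09957164] 0.4304429981052854 0.0002832965521202824 -0.6167545530913122
[315.10448726 218.04778651] [0.45072467 0.16769741 0.28390146]
```

The plain grip slips at about 1 N·m, since the 30 N grip force is too low for 1.3 N·m. I'll use one fully open finger, rigid against its stop, as a spanner on the nut's flat near the corner. I'll work out the torque from the wrist force and moment.

```bash
cat >> h.py <<'E'
C[:]=[.4481,.1000]
def pose(a,h,u,z=.0445):
    n=np.array([np.cos(a),np.sin(a)]);t=np.array([-n[1],n[0]])
    return [*(C+(h-.044)*n+u*t),z]
def obs():
    s=state();a=ang();n=np.array([np.cos(a),np.sin(a)]);t=np.array([-n[1],n[0]])
    r=s["ee_pos"][:2]-C;f=s["ft_force"];T=s["moment"][2]+r[0]*f[1]-r[1]*f[0]
    h=r@n+s["finger_gap"]/2
    return dict(t=s["time"],a=a,h=h*1e3,u=r@t*1e3,fn=f[:2]@n,ft=f[:2]@t,F=np.linalg.norm(f),T=T,Mz=s["moment"][2],gap=s["finger_gap"]*1e3,z=s["ee_pos"][2]*1e3)
def P(l=""):
    o=obs();print(l," ".join(f"{k}={v:.2f}" for k,v in o.items()));return o
E
python3 - <<'E'
from h import *
a=.37
move_to(pose(a,.030,-.013,.12),quat(a)); move_l(pose(a,.030,-.013),.2); P("down")
move_l(pose(a,.0165,-.013),.1); P("near")
for p in (0,.001,.002,.004,.006,.008):
    move_l(pose(a,.0155-p,-.013-.3*p),.05); o=P(p)
    if o["F"]>70 or o["T"]>1.3 : break
E
```

```text
down t=20.12 a=0.37 h=30.11 u=-12.89 fn=0.21 ft=0.94 F=1.47 T=-0.04 Mz=-0.03 gap=87.88 z=44.99
near t=20.41 a=0.37 h=17.41 u=-13.25 fn=-0.07 ft=0.44 F=0.48 T=-0.06 Mz=-0.05 gap=87.99 z=46.19
0 t=20.66 a=0.37 h=15.70 u=-13.06 fn=0.44 ft=-0.30 F=0.69 T=0.01 Mz=-0.00 gap=87.69 z=44.85
0.001 t=20.91 a=0.37 h=15.53 u=-13.10 fn=5.25 ft=0.37 F=5.57 T=0.06 Mz=-0.00 gap=87.99 z=44.74
0.002 t=21.16 a=0.37 h=15.34 u=-13.14 fn=10.55 ft=3.40 F=12.05 T=0.12 Mz=0.08 gap=87.92 z=44.69
0.004 t=21.41 a=0.37 h=15.00 u=-13.19 fn=19.27 ft=4.54 F=22.03 T=0.12 Mz=0.00 gap=87.68 z=44.66
0.006 t=21.66 a=0.37 h=15.06 u=-13.25 fn=28.43 ft=4.94 F=32.78 T=0.30 Mz=0.06 gap=88.21 z=44.64
0.008 t=21.91 a=0.37 h=14.56 u=-13.32 fn=38.72 ft=7.64 F=44.84 T=0.31 Mz=0.02 gap=87.73 z=44.58
```

```bash
python3 - <<'E'
from h import *
a=.33
for p,q in ((.008,.003),(.008,.006),(.008,.009),(.009,.012)):
    move_l(pose(a,.0155-p,-.013-q),.05,quat(a)); o=P((p,q)); print(state()["ft_force"].round(1),state()["moment"].round(2))
    if o["F"]>80 or o["T"]>1.4 : break
E
```

```text
(0.008, 0.003) t=22.16 a=0.33 h=14.87 u=-12.84 fn=39.81 ft=11.61 F=46.44 T=0.44 Mz=0.27 gap=87.94 z=44.57
[ 33.8  24.  -20.9] [ 3.41 -4.82  0.27]
(0.008, 0.006) t=22.41 a=0.33 h=14.78 u=-13.71 fn=39.25 ft=18.70 F=47.94 T=0.61 Mz=0.62 gap=87.80 z=44.58
[ 30.9  30.6 -20.2] [ 4.66 -4.37  0.62]
(0.008, 0.009) t=22.66 a=0.34 h=14.59 u=-16.04 fn=36.83 ft=22.28 F=46.34 T=0.54 Mz=0.60 gap=87.71 z=44.92
[ 27.5  33.1 -17.2] [ 5.01 -4.08  0.6 ]
(0.009, 0.012) t=22.91 a=0.33 h=6.29 u=-24.71 fn=-0.53 ft=-0.23 F=0.58 T=-0.01 Mz=-0.01 gap=87.80 z=44.40
[-0.4 -0.4  0. ] [-0.06 -0.1  -0.01]
```

```bash
cat >> h.py <<'E'
def obs2():
    o=obs();o["h"]+=44-o["gap"]/2;s=state();o["fz"]=s["ft_force"][2];del o["gap"],o["Mz"];return o
class Pusher:
    def __init__(s,a,p=0,q=0,w=0,h0=.0155,u0=-.011): s.a,s.p,s.q,s.w,s.h0,s.u0=a,p,q,w,h0,u0
    def step(s,fn,da=0,r=.5,g=.8):
        o=obs2(); s.a+=da
        s.p+=np.clip(g*(fn-o["fn"])/4800,-.004,.004); s.q+=np.clip(g*(r*fn-o["ft"])/3000,-.003,.003); s.w+=np.clip(.7*o["fz"]/6000,-.001,.001)
        s.w=np.clip(s.w,-.005,.005)
        move_l(pose(s.a,s.h0-s.p,s.u0-s.q,.0455+s.w),.05,quat(s.a))
        o=obs2();print(f"fn>{fn} p={s.p*1e3:.1f} q={s.q*1e3:.1f} w={s.w*1e3:.1f}"," ".join(f"{k}={v:.2f}" for k,v in o.items()),flush=True)
        if o["F"]>106 or o["T"]>1.9 or o["fn"]<.4*fn-5: print("ABORT"); s.back(); raise SystemExit
        return o
    def back(s): move_l(pose(s.a,.03,s.u0,.0455),.2); P("back")
    def save(s): import json;json.dump(s.__dict__,open("push.json","w"))
    def load(): import json;return Pusher(**{k:v for k,v in zip(["a","p","q","w","h0","u0"],[json.load(open("push.json"))[k] for k in ["a","p","q","w","h0","u0"]])})
E
python3 - <<'E'
from h import *
s0=state()["ee_pos"]; move_l([s0[0],s0[1],.11],.25)
a=1.477-.08
move_to(pose(a,.030,-.011,.11),quat(a)); move_l(pose(a,.030,-.011,.0455),.2); move_l(pose(a,.0165,-.011,.0455),.1); P("near")
k=Pusher(a)
for fn in (8,20,35,50,60,66,70): o=k.step(fn)
k.save()
E
```

```text
near t=25.04 a=1.40 h=16.40 u=-11.99 fn=-0.25 ft=0.04 F=0.29 T=0.02 Mz=0.03 gap=87.91 z=47.19
fn>8 p=1.4 q=1.1 w=-0.0 t=25.29 a=1.40 h=15.79 u=-12.17 fn=4.13 ft=2.33 F=5.92 T=0.08 z=46.67 fz=3.54
fn>20 p=4.0 q=3.1 w=0.4 t=25.54 a=1.40 h=15.49 u=-12.39 fn=13.63 ft=8.59 F=16.54 T=0.21 z=46.49 fz=3.75
fn>35 p=7.6 q=5.5 w=0.8 t=25.79 a=1.40 h=15.16 u=-12.62 fn=25.97 ft=14.10 F=29.67 T=0.38 z=46.24 fz=2.60
fn>50 p=11.6 q=8.4 w=1.1 t=26.04 a=1.40 h=14.79 u=-12.92 fn=40.16 ft=22.18 F=45.99 T=0.54 z=45.89 fz=3.20
fn>60 p=14.9 q=10.5 w=1.5 t=26.29 a=1.41 h=14.48 u=-13.11 fn=51.51 ft=27.23 F=58.34 T=0.74 z=45.62 fz=3.05
fn>66 p=17.3 q=12.0 w=1.9 t=26.54 a=1.41 h=14.28 u=-13.24 fn=58.87 ft=30.21 F=66.21 T=0.79 z=45.46 fz=2.33
fn>70 p=19.2 q=13.3 w=2.1 t=26.79 a=1.41 h=14.13 u=-13.36 fn=66.87 ft=34.88 F=75.46 T=0.77 z=45.32 fz=2.38
```

```bash
python3 - <<'E'
from h import *
k=Pusher.load()
for fn,da in ((68,-.06),(68,-.06),(72,0),(76,0)): o=k.step(fn,da)
k.save()
E
```

```text
fn>68 p=19.3 q=13.1 w=2.4 t=27.04 a=1.35 h=14.36 u=-12.45 fn=69.27 ft=35.68 F=77.96 T=0.84 z=45.42 fz=-2.29
fn>68 p=19.1 q=12.6 w=2.2 t=27.29 a=1.29 h=14.61 u=-11.58 fn=69.12 ft=37.12 F=78.53 T=0.80 z=45.43 fz=-3.35
fn>72 p=19.6 q=12.3 w=1.8 t=27.54 a=1.29 h=14.56 u=-11.57 fn=70.90 ft=35.72 F=79.41 T=0.89 z=45.37 fz=-1.76
fn>76 p=20.5 q=12.9 w=1.6 t=27.79 a=1.29 h=14.54 u=-11.65 fn=73.98 ft=38.07 F=83.22 T=0.90 z=45.30 fz=-1.70
```

```bash
python3 - <<'E'
from h import *
k=Pusher.load()
for fn,da,r in ((76,.04,.58),(80,.04,.6),(82,0,.62),(84,0,.62)): o=k.step(fn,da,r)
k.save()
E
```

```text
fn>76 p=20.8 q=14.5 w=1.4 t=28.04 a=1.33 h=14.36 u=-12.40 fn=71.78 ft=43.06 F=83.83 T=0.99 z=45.10 fz=4.51
fn>80 p=22.2 q=15.8 w=1.9 t=28.29 a=1.37 h=14.05 u=-13.09 fn=75.79 ft=43.36 F=87.45 T=1.04 z=45.00 fz=4.86
fn>82 p=23.2 q=17.8 w=2.4 t=28.54 a=1.37 h=13.96 u=-13.27 fn=79.61 ft=50.25 F=94.26 T=1.13 z=44.85 fz=4.75
fn>84 p=23.9 q=18.3 w=3.0 t=28.79 a=1.37 h=13.89 u=-13.28 fn=83.97 ft=49.69 F=97.60 T=1.07 z=44.87 fz=2.46
```

```bash
cat >> h.py <<'E'
_obs2=obs2
def obs2():
    o=_obs2();s=state();zx=R.from_quat(np.roll(s["ee_rot"],-1)).as_matrix()[:,2];f=s["ft_force"]
    d=-.147*zx[:2];o["T"]+=d[0]*f[1]-d[1]*f[0];o["tx"],o["ty"]=zx[:2]*1e3;return o
E
python3 - <<'E'
from h import *
k=Pusher.load(); print(obs2())
for fn,da,r in ((84,0,.64),(86,0,.66)): o=k.step(fn,da,r)
k.save()
E
```

```text
{'t': 28.7917, 'a': np.float64(1.374334336024026), 'h': np.float64(13.893954907562806), 'u': np.float64(-13.283853430537466), 'fn': np.float64(83.97100563008227), 'ft': np.float64(49.68996265659407), 'F': np.float64(97.60271610731945), 'T': np.float64(1.1872266348481124), 'z': np.float64(44.87172747255782), 'fz': np.float64(2.4633343632108766), 'tx': np.float64(-25.621294979197934), 'ty': np.float64(49.2546242994263)}
fn>84 p=23.9 q=19.4 w=3.3 t=29.04 a=1.37 h=13.87 u=-13.42 fn=82.44 ft=53.02 F=98.07 T=1.20 z=44.87 fz=3.23 tx=-28.06 ty=49.39
fn>86 p=24.5 q=20.4 w=3.7 t=29.29 a=1.38 h=13.65 u=-14.01 fn=84.40 ft=52.05 F=99.18 T=1.29 z=44.83 fz=1.86 tx=-28.87 ty=50.27
```

```bash
python3 - <<'E'
from h import *
k=Pusher.load()
for i in range(4): o=k.step(86,-.04,.64,g=.5)
k.save()
E
```

```text
fn>86 p=24.7 q=20.9 w=3.9 t=29.54 a=1.33 h=13.48 u=-14.30 fn=85.02 ft=52.55 F=99.97 T=1.32 z=44.89 fz=-1.87 tx=-26.52 ty=51.36
fn>86 p=24.8 q=21.3 w=3.7 t=29.79 a=1.29 h=13.09 u=-15.09 fn=86.14 ft=51.13 F=100.26 T=1.26 z=44.93 fz=-4.18 tx=-23.02 ty=51.60
fn>86 p=24.8 q=22.0 w=3.2 t=30.04 a=1.25 h=12.45 u=-16.46 fn=84.13 ft=47.71 F=96.85 T=1.31 z=44.97 fz=-5.19 tx=-19.09 ty=50.81
fn>86 p=25.0 q=23.2 w=2.6 t=30.29 a=1.21 h=10.70 u=-20.30 fn=78.47 ft=37.50 F=87.52 T=1.35 z=45.16 fz=-9.74 tx=-11.64 ty=46.69
```

```bash
python3 - <<'E'
from h import *
k=Pusher.load(); k.back()
move_l(pose(k.a,.03,-.011,.10),.25); move_l([*C,.13],.2,quat(1.2)); P()
d=get_image("wrist"); np.savez("pics/w4.npz",**{k:d[k] for k in("frame","depth","camera_matrix","view")})
p=proj(d,np.array([*C,.061]));u0,v0=int(p[0])-50,int(p[1])-40; print(u0,v0)
cv2.imwrite("pics/w4.png",cv2.resize(d["frame"][v0:v0+75,u0:u0+100],None,fx=8,fy=8,interpolation=cv2.INTER_CUBIC))
E
```

```text
back t=30.68 a=1.20 h=30.26 u=-10.94 fn=0.45 ft=-0.54 F=0.72 T=-0.05 Mz=-0.06 gap=87.56 z=45.88
 t=31.37 a=1.20 h=43.77 u=-0.39 fn=-0.25 ft=-0.16 F=0.30 T=-0.03 Mz=-0.03 gap=87.88 z=129.75
266 179
```

View pics/w4.png

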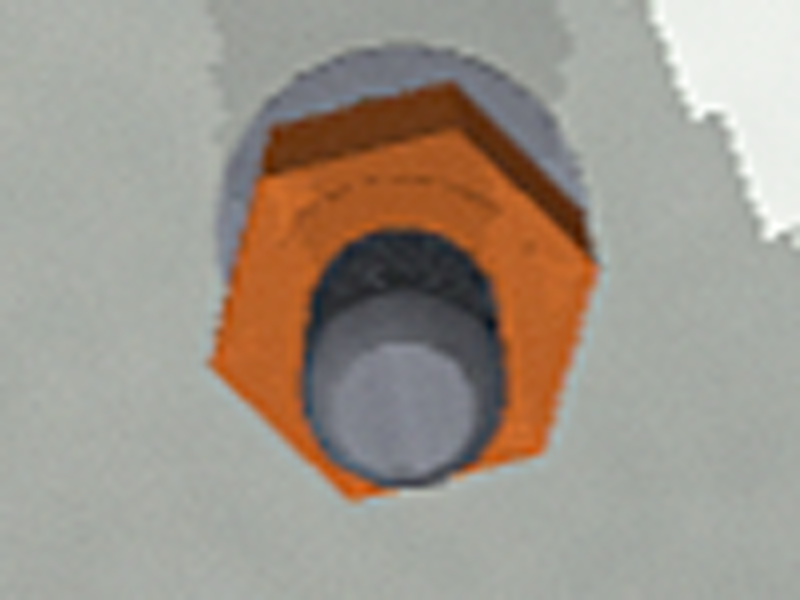

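The crop shows corners at (263,176), (458,126), (598,266), (543,454), (353,501), (210,365).

```bash
python3 - <<'E'
from h import *
d=np.load("pics/w4.npz")
c,n,e=hexfit(d,np.array([(263,176),(458,126),(598,266),(543,454),(353,501),(210,365)])/8+[266,179],1.0); print(c,n,e,"turn from .430 (1.477):",1.4775-n, 1.4775-n+np.pi/3)
E
```

```text
[0.44769965 0.09998597] 0.9323164395236334 0.0002690372407617575 turn from .430 (1.477): 0.5451835604763666 1.5923811116729643
```

The nut has turned 0.545 rad since it seated, against a hard stop at 0.6, and torque peaked at 1.35 N·m, so the brass nut was not dragged. Next is the cap.

```bash
python3 - <<'E'
from h import *
move_l([*C,.17],.3); move_to([.504,.3055,.14],quat(.5))
d=get_image("wrist")
v,u=np.mgrid[0:400,0:640]; K,V=d["camera_matrix"],d["view"]
X=np.stack([(u-K[0,2])/K[0,0],-(v-K[1,2])/K[1,1],-np.ones(u.shape)],-1)*d["depth"][...,None]
W=(X-V[:3,3])@V[:3,:3]
m=(d["depth"]>0)&(W[...,2]>.018)&(W[...,2]<.032)&(np.hypot(W[...,0]-.504,W[...,1]-.3055)<.035)
p=W[m]; print(m.sum(),p.mean(0),p.min(0),p.max(0))
g=d["frame"].max(-1); b=(g<45).astype(np.uint8); n,l,s,c=cv2.connectedComponentsWithStats(b)
for i in range(1,n):
    if s[i,4]>100: print(s[i],c[i],ray(d,*c[i],.015))
print(proj(d,np.array([.504,.3055,.024])),S())
cv2.imwrite("pics/w5.png",d["frame"])
E
```

```text
772 [0.50334622 0.31066341 0.02299089] [0.49073465 0.29765514 0.01802249] [0.5163349  0.32308141 0.02508274]
[304 177  31  35 825] [318.9369697  193.89212121] [0.50316497 0.31015253 0.015     ]
[    0   237   640   163 41343] [296.71211571 333.59478025] [0.54941514 0.18322849 0.015     ]
[110 308 120   3 232] [171.27155172 308.5862069 ] [0.43663364 0.15116605 0.015     ]
[231 308  69   3 133] [264.27819549 308.70676692] [0.51124349 0.19199552 0.015     ]
[350 308  73   3 166] [385.3253012  308.95783133] [0.60825075 0.24497173 0.015     ]
[468 308  53   3 113] [493.07079646 309.19469027] [0.69447904 0.29204588 0.015     ]
[436 336  26  42 106] [446.54716981 351.37735849] [0.68263975 0.23443034 0.015     ]
 32.73 [0.504  0.3044 0.1396] F [ 0.3  0.5 -0.5] Mz -0.03 gap 0.0875 a 0.5
[317.16436187 201.73919951] None
```

View pics/w5.png

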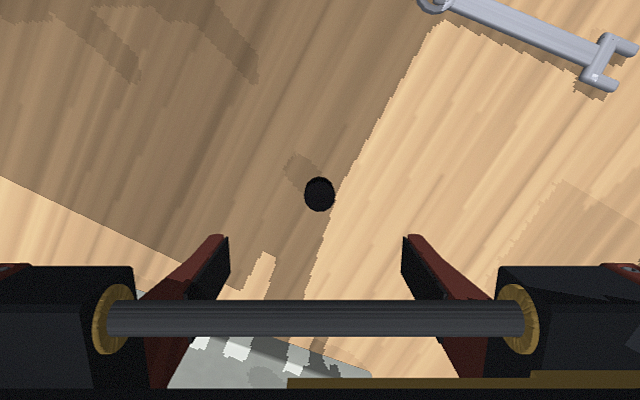

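The wrist view shows the cap at (319,194), which gives (0.503, 0.3105). Its extent is 25.5 mm and its top is at about 24 mm, as expected.

```bash
python3 - <<'E'
from h import *
c=[.5033,.3105]
for a in (-1.07,.5):
    move_to([*c,.06],quat(a)); move_l([*c,.0105],.12); hold(.2); S("down"); close(); S("closed")
    if a<0: gripper_open(); move_l([*c,.06],.25)
z0=state()["ee_pos"][2]; print("z0",z0)
move_l([*c,.16],.2); S("lift")
C[:]=[.4480,.0999]
move_to([*C,.13],quat(.5)); hold(.3); S("above")
e=C-state()["ee_pos"][:2]; T=C+e
move_l([*T,.100],.1); hold(.3); S("at"); 
d=get_image("wrist"); cv2.imwrite("pics/w6.png",d["frame"][60:330,160:480]); print(z0)
E
```

```text
down 34.9 [0.5034 0.3106 0.0107] F [ 0.9 -0.9  0.5] Mz -0.02 gap 0.0877 a -1.07
closed 35.88 [0.5033 0.3105 0.0105] F [-0.2  0.3  0. ] Mz 0.04 gap 0.0255 a -1.07
down 39.45 [0.5034 0.3106 0.0106] F [-0.2  0.1  0.2] Mz 0.0 gap 0.0879 a 0.5
closed 40.43 [0.5033 0.3105 0.0105] F [ 0.5  0.1 -0.4] Mz 0.05 gap 0.0256 a 0.5
z0 0.010469091029211489
lift 41.33 [0.5028 0.3102 0.1583] F [ 0.1  1.6 -0.4] Mz 0.02 gap 0.0259 a 0.5
above 42.52 [0.4483 0.1007 0.13  ] F [ 0.3  0.7 -0.1] Mz 0.01 gap 0.0255 a 0.501
at 43.27 [0.448  0.0992 0.1006] F [-0.  -0.2 -0.4] Mz -0.07 gap 0.0254 a 0.5
0.010469091029211489
```

View pics/w6.png

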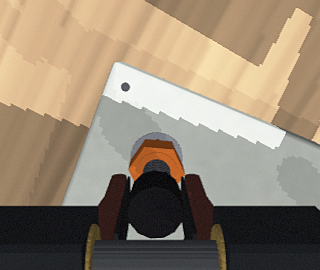

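The cap is held between the fingers directly over the stud (crop 155,205). Now I'll lower it in steps while watching the force.

```bash
python3 - <<'E'
from h import *
C[:]=[.4480,.0999]; 
move_l([*C,.099],.1)
for z in (.093,.090,.086,.082,.079,.0775,.0765,.0758,.0750):
    move_l([*C,z],.05); s=state(); S(z)
    if s["ft_force"][2]>12: break
hold(.2); S("end")
E
```

```text
0.093 43.83 [0.4477 0.0998 0.0923] F [ 0.2 -1.1  0.4] Mz -0.03 gap 0.0255 a 0.5
0.09 44.08 [0.4479 0.0999 0.0897] F [ 0.5 -0.5  0.1] Mz -0.1 gap 0.0256 a 0.5
0.086 44.33 [0.4478 0.0999 0.0856] F [-0.5 -0.4 -0.1] Mz -0.01 gap 0.0257 a 0.5
0.082 44.58 [0.4478 0.0999 0.0816] F [0.2 0.1 0.3] Mz 0.0 gap 0.0253 a 0.5
0.079 44.83 [0.4478 0.0998 0.0787] F [ 0.   0.4 -1.2] Mz -0.0 gap 0.0252 a 0.5
0.0775 45.08 [0.448  0.0999 0.0774] F [-0.  -0.8 -1.1] Mz -0.03 gap 0.0258 a 0.5
0.0765 45.33 [0.448  0.0999 0.0765] F [0.2 0.5 0.5] Mz -0.0 gap 0.0257 a 0.5
0.0758 45.58 [0.4481 0.0999 0.0764] F [-1.4 -0.2  4.5] Mz 0.0 gap 0.0256 a 0.5
0.075 45.83 [0.4481 0.0999 0.0764] F [-5.4 -0.8  9. ] Mz -0.02 gap 0.026 a 0.5
end 46.03 [0.4481 0.0999 0.0763] F [-3.8 -1.2  8.9] Mz -0.0 gap 0.0256 a 0.5
```

The cap stopped at TCP z = 0.0764 m, which is exactly the home height. I'll release it and check.

```bash
python3 - <<'E'
from h import *
gripper_open(); move_l([.448,.0999,.17],.2); hold(.2)
d=get_image("wrist"); p=proj(d,np.array([.448,.0999,.08])); u0,v0=int(p[0])-60,int(p[1])-60
cv2.imwrite("pics/w7.png",cv2.resize(d["frame"][v0:v0+110,u0:u0+120],None,fx=5,fy=5,interpolation=cv2.INTER_CUBIC)); print(u0,v0,S())
for u,v in ((p),): print(dp(d,*proj(d,np.array([.448,.0999,.09]))))
E
```

```text
47.97 [0.4474 0.0998 0.1684] F [ 0.2 -0.  -0.4] Mz -0.06 gap 0.0877 a 0.5
257 151 None
[0.44826734 0.09942497 0.08814648]
```

View pics/w7.png

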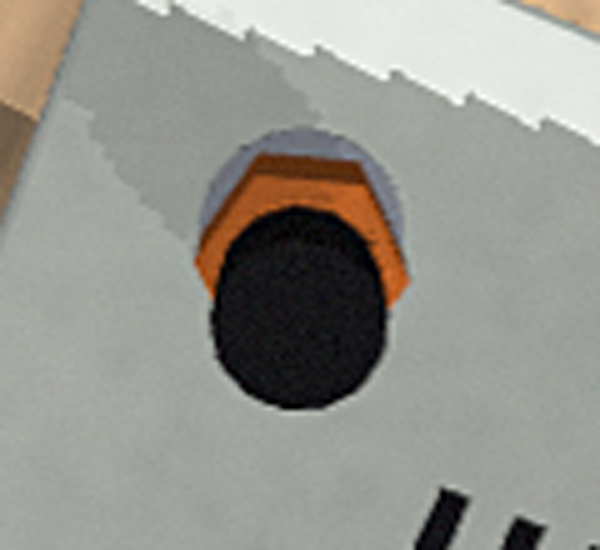

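The cap (centre about 300,310) sits upright over the orange nut, and its top measures about 0.088 m, which matches home within the camera's accuracy. The gripper is clear.

```bash
python3 -c "
from bench import *
print(job_done())"
```

```text
the job is handed in; nothing more can be done
None
```

The job is handed in at about 48 s: the orange nut is tight on the brass nut, about 0.545 rad (31°, slightly over the 25–30° asked) past first stiffening with torque peaking near 1.35 N·m, and the cap is fully home; plain gripping slipped, so I turned the nut with one open finger at up to about 100 N wrist force, and I did not measure the brass nut's angle directly.

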